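# Set the sharpener's speed by clicks and start it

### The job

Get the wheel sharpener ready and start it: slide its speed lever with a fingertip to the third click counted from the off end (the off stop itself is not a click), without running past it, leave it resting there, and then press the start button fully in and let it come back out. Only push with the outside of the fingers and gently: never pinch the lever, and leave everything else on the machine and the bench where it is.

Things in the scene. Friction and masses are not known exactly. Their poses are not given: they have to be found in the camera images.
- sharpener: Bench sharpener, fixed to the bench. Origin on the bench under the middle of its control deck; z up; its +y runs along the machine towards the stone wheel, its -x side faces the robot. Control deck: a flat box from x -90 to +90 mm, y -150 to +150 mm, top 71 mm above the bench. The wheel part, up to 183 mm high, occupies y +150 to +320 mm.
- speed_lever (a joint): Speed lever, sliding along the sharpener's +y. Value in m: 0 = off notch (hard stop at -0.001), growing towards the wheel. Notches every 18 mm: first click 0.018, second 0.036, third 0.054, fourth 0.072, fifth 0.090 (stop at 0.091). Starts between 0 and 0.024, settling in the off or the first notch. Leaving a notch takes about 5 N; it stays in a notch when let go.
- off_end (a point): Point on the deck's top face in the middle of the lever's slot, where the lever stands at off (sharpener x -30, y -85 mm). Dark marks beside the slot on the robot's side show the notches; the off mark is longer. Crests lie half-way between notches: once past a crest the lever snaps forward by itself into the next notch, away from the finger.
- lever_grip (a point): Centre of the lever's black upright handle, a rounded block 26 mm along the sharpener's x, 14 mm along its y (the slide direction), 42 mm high, 99 mm above the bench; its top is 120 mm above the bench, its underside 7 mm above the deck. Moves with the lever; the axes are the sharpener's.
- start_button (a joint): Start button, the only button: value in m pressed down, 0 = out, 0.006 = fully in, springs back; fully in takes about 5 N. Pressed counts from 0.0045.
- start_button_top (a point): Centre of the top face of the start button, a plain steel round button 28 mm across in a low housing on the deck, at sharpener x = -30 mm, y = +80 mm. Pressed straight down.
- paste_tin: closed round tin, 47 mm across, 24 mm high, standing on the rear of the deck; origin under its centre; leave alone
- slip_stone: small flat stone 26 x 75 x 10 mm lying on the rear of the deck; origin under its centre; leave alone
- chisel: wood-handled chisel, 280 mm long, 27 mm high, lying on the bench to the right; origin on the bench near mid-length; leave alone
- handle_blank: wood block 130 x 45 x 28 mm on the bench to the right; leave alone
- mug: mug 80 mm across, 90 mm high, on the bench to the left; leave alone

How it is judged:
By the outcome, as a careful person would: the job done as asked, in the order asked, and still so for the second after the job is handed in, with the robot touching nothing.
It also fails if it takes over 58 s, if anything falls off the work surface, if the arm or the gripper's body presses on something with over 40 N, if the wrist force passes 120 N, or if a joint passes its speed limit or range.

### The arm

A 6-joint arm with a two-finger parallel gripper is mounted at the origin on the work surface. World frame = base frame: x ahead of the robot, y to its left, z up, the work surface at z = 0. Lengths are in m, angles in degrees, forces in N, time in s.
With the tool pointing down it reaches from about 0.325 to 0.85 m from the base axis. Payload 15.5 kg.
Tool frame: the origin (TCP) lies midway between the tips of the shut fingers; the grasp point (between the pads) lies 19 mm behind it (ctrl.hold_point_z is the distance from the TCP to the grasp point, in m); z points along the fingers, y is the line along which they close (so a half turn about z gives the same grasp; the last joint's range is limited). The gripper opens to 91 mm and grips with 3 to 60 N. Pads are 32 mm wide; open, the fingers measure 118 mm over their backs; the gripper's body (76 mm by 178 mm) begins 60 mm behind the grasp point.
Start: joints at [62.768, 28.281, 77.091, -0, 74.628, -5.472], TCP at [0.232, 0.58, 0.214] pointing down, gripper open.
Joint ranges: [-166.48, 166.48], [-47.26, 123.95], [12.59, 153.08], [-70.14, 250.14], [6.76, 159.57], [-176.63, 176.63]. Speed limits (degrees/s): [108.29, 108.29, 147.25, 172.46, 172.46, 172.46].

### API

Orientations are given as a 3x3 rotation matrix whose columns are the frame's x, y, z axes.
In Python, from bench import ctrl gives the robot as it stands. The module is installed in compiled form; this text tells all that it offers.
- The arm moves only by the tool arm_command, never from a script. Its argument "increments" is a list of rows, each an object of numbers: "tx", "ty", "tz": the shift along the tool's x, y, z in mm; "wx", "wy", "wz": the turn, a rotation vector about the tool's x, y, z in degrees. In form: [{"tx": .., "ty": .., "tz": .., "wx": .., "wy": .., "wz": ..}, ...]. A call has 1 to 8 rows; each row shifts and turns the commanded pose from where the row before left it, along the tool's axes as they then stand; what a row does not reach is not made up. A row lasts 1/8 s, in which the tool goes at most 62.5 mm and 10.7 degrees, less where a joint would pass 70% of its speed; a pose out of reach is approached as far as the arm can. A call is refused whole if a number of a shift passes 62.5 or a number of a turn 10.7, either way. A call with a gripper value outside its range is refused whole. "hand" is the finger opening in mm, from 0 to 91.2, set as the call begins (left out, the last holds). The fingers move at their own pace and stop on an object; "newtons" is the grip in N (left out, the last holds). Time passes only in rows, so rows that do not move let the fingers close. It gives the time, the measured TCP pose, the force, the opening and the grip force at its end, in the units of the state.
- ctrl.get_state(): the state, without advancing time (a new reading comes with each control period).
- ctrl.capture(name): name is "scene" or "side" or "wrist"; returns the picture (420x560x3 uint8, red, green, blue); there is no depth.
- ctrl.get_calibration(name): a dict with "intrinsics" (3x3 intrinsics, pixels), "camera_from_world" (4x4, takes a point from world to camera coordinates); the wrist camera has in their place "mount" (4x4, takes a point from camera to tool coordinates, whose origin is the TCP and whose axes are the flange's). Camera axes: x right, y down, z forward; pixel columns grow to the right and rows downward; lengths in m; the calibration is good to about 2 mm. The wrist camera is an equidistant fisheye: a pixel r from the principal point sees the ray r / f radians off the axis. A picture is of the moment at which its call begins: read the wrist's pose just before it. get_calibration takes no time and is no camera call.
- ctrl.sign_off(): hands the job in; it is judged then, once.
The state is a dict: "clock": time; "joint_positions": joint angles; "dq": joint speeds; "effort": joint torques, N m; "eef_pos": TCP position; "tool_rot": TCP orientation; "wrist_force": force on the tool from outside, world axes, zero at the start; "torque": the same for the moment, N m; "opening": finger opening in m; "grip_force": force on a finger pad.
Only numpy, scipy, OpenCV 4.12 (cv2) and the standard library are available. Lean on these libraries where they do the work, as an engineer would, in place of code of your own. Each camera call takes 0.05 s, during which the arm holds its last target. There are 200 camera calls.

## Working session

There is one attempt and no reset: what is moved stays moved. The work goes in short steps, Python scripts to look and compute and a tool call to move; the robot and the scene stay as the last step left them, time stands still between calls to the robot, and variables do not carry over. Pictures are saved under pics/ and viewed, at most 10 in all, crops included, and the job is handed in when it is done.

Besides the shell and the picture viewer there is one more tool, called after ">>>" as a command line: name --argument value ..., lists and objects as JSON in quotes. arm_command: Moves the arm, as the interface text tells. Its arguments: {"type":"object","properties":{"increments":{"type":"array","items":{"type":"object","properties":{"tx":{"type":"number"},"ty":{"type":"number"},"tz":{"type":"number"},"wx":{"type":"number"},"wy":{"type":"number"},"wz":{"type":"number"}}}},"hand":{"type":"number"},"newtons":{"type":"number"}},"required":["increments"]}

```bash
mkdir -p pics; cat > h.py <<'E'
import numpy as np,cv2
from bench import ctrl
def ray(name,u,v):
    c=ctrl.get_calibration(name);K=np.array(c['intrinsics']);T=np.array(c['camera_from_world'])
    d=np.linalg.inv(K)@[u,v,1];R=T[:3,:3];return -R.T@T[:3,3],R.T@d
def plane(name,u,v,z):
    o,d=ray(name,u,v);return o+d*(z-o[2])/d[2]
def proj(name,p):
    c=ctrl.get_calibration(name);K=np.array(c['intrinsics']);T=np.array(c['camera_from_world'])
    q=K@(T[:3,:3]@np.array(p)+T[:3,3]);return q[:2]/q[2]
def save(name,f):
    im=ctrl.capture(name);cv2.imwrite('pics/'+f,im[:,:,::-1]);return im
E
python3 - <<'E'
from h import *
s=ctrl.get_state();print(s['clock'],s['eef_pos'],s['tool_rot'],s['opening'])
a=save('scene','a.png');b=save('side','b.png')
for n in('scene','side'):
    o,d=ray(n,280,210);print(n,o,d)
E
```

```text
0.0 [0.2315174  0.58011547 0.21332375] [[-9.28738566e-01  3.70734860e-01 -5.82674690e-04]
 [ 3.70735297e-01  9.28737888e-01 -1.12904863e-03]
 [ 1.22574374e-04 -1.26460908e-03 -9.99999193e-01]] 0.09131692899244019
scene [1.2520361  0.16381762 0.92120932] [-0.61372964 -0.15013938 -0.77530398]
side [-0.15220572 -0.72162453  0.84541341] [ 0.56680951  0.56472238 -0.60004209]
```

View pics/a.png

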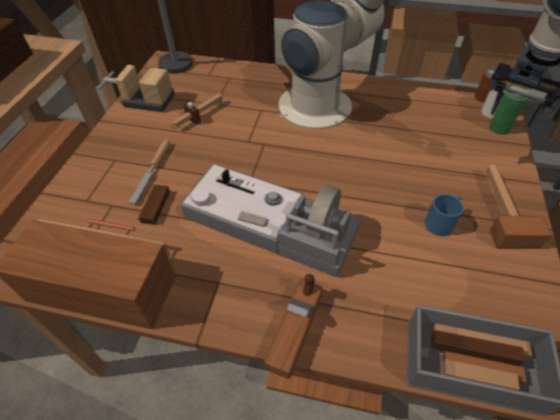

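View pics/b.png

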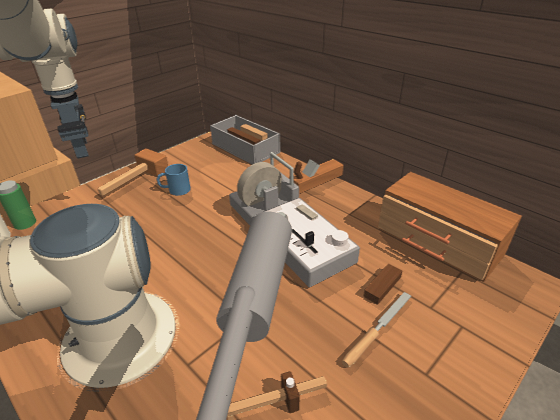

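The scene view shows the white deck at about (245,205), lever at (226,178) and button at (272,198). The side view shows the deck at (310,240), lever at (309,238), with the button hidden behind a lamp arm. I'll measure the deck next.

```bash
python3 - <<'E'
from h import *
a=cv2.imread('pics/a.png');b=cv2.imread('pics/b.png')
ca=cv2.resize(a[155:275,170:370],None,fx=4,fy=4,interpolation=cv2.INTER_CUBIC)
cv2.imwrite('pics/ac.png',ca)
hsv=cv2.cvtColor(a,cv2.COLOR_BGR2HSV)
m=((hsv[...,1]<50)&(hsv[...,2]>150)).astype(np.uint8);m[:150]=0;m[280:]=0;m[:,:170]=0;m[:,320:]=0
m=cv2.morphologyEx(m,cv2.MORPH_CLOSE,np.ones((9,9)))
n,l,st,c=cv2.connectedComponentsWithStats(m);k=1+st[1:,4].argmax()
cs=cv2.findContours((l==k).astype(np.uint8),0,2)[0][0]
P=np.array([plane('scene',*p[0],.071)[:2] for p in cs],np.float32)
r=cv2.minAreaRect(P);print(st[k],r);print(cv2.boxPoints(r))
for u,v in((272,197),):print(plane('scene',u,v,.08))
E
```

```text
[ 184  165  117   72 4332] ((0.5587743520736694, -0.1139478087425232), (0.2858268618583679, 0.16587331891059875), 77.78458404541016)
[[ 0.4474767  -0.23607716]
 [ 0.60959446 -0.27117392]
 [ 0.67007196  0.00818154]
 [ 0.50795424  0.04327831]]
[ 0.5457067 -0.0308868  0.08     ]
```

View pics/ac.png

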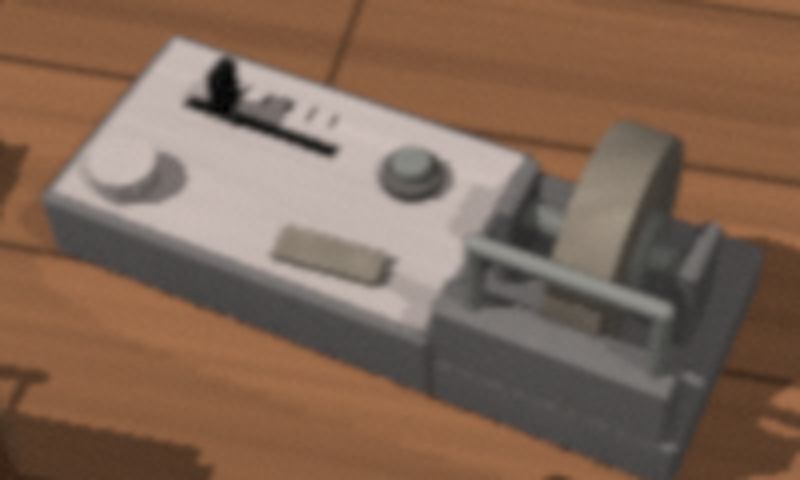

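The crop shows the lever base near (227,182) at the slot's left end, the marks on the robot's side, and the button at (272,198). From this the sharpener is at about (0.558,-0.115) with +y along (0.212,0.977). I'll plan the transit so the tool's x lies along the slide direction, which also keeps the gripper body clear of the wheel.

```bash
python3 - <<'E'
from h import *
s=ctrl.get_state();p=np.array(s['eef_pos']);a=np.arctan2(s['tool_rot'][1][0],s['tool_rot'][0][0])
t=np.array([.503,-.231,.215]);N=16;da=(np.deg2rad(77.8)-a)/N
print(np.rad2deg(da))
for i in range(N):
    d=(t-p)/N*1000;x=np.array([np.cos(a),np.sin(a)]);y=np.array([x[1],-x[0]])
    print(round(d[:2]@x),round(d[:2]@y),end=' | ');a+=da
print(ctrl.get_calibration('wrist'))
E
```

```text
-5.027362628483561
-35 -41 | -38 -38 | -41 -34 | -44 -30 | -46 -26 | -49 -22 | -50 -18 | -52 -13 | -53 -9 | -53 -4 | -53 1 | -53 5 | -53 10 | -51 14 | -50 19 | -48 23 | {'intrinsics': array([[325.1922621 ,   0.        , 277.98429623],
       [  0.        , 325.1922621 , 205.71720995],
       [  0.        ,   0.        ,   1.        ]]), 'mount': array([[ 3.67931710e-04, -9.62815796e-01, -2.70158487e-01,
         7.60960068e-02],
       [ 9.99999932e-01,  3.63122521e-04,  6.77809033e-05,
         1.94518420e-04],
       [ 3.28401063e-05, -2.70158493e-01,  9.62815864e-01,
        -1.70845977e-01],
       [ 0.00000000e+00,  0.00000000e+00,  0.00000000e+00,
         1.00000000e+00]])}
```

>>> arm_command --increments '[{"tx":-35,"ty":-41,"wz":5.03},{"tx":-38,"ty":-38,"wz":5.03},{"tx":-41,"ty":-34,"wz":5.03},{"tx":-44,"ty":-30,"wz":5.03},{"tx":-46,"ty":-26,"wz":5.03},{"tx":-49,"ty":-22,"wz":5.03},{"tx":-50,"ty":-18,"wz":5.03},{"tx":-52,"ty":-13,"wz":5.03}]' --hand 0

```text
invalid input
```

>>> arm_command --increments '[{"tx":-53,"ty":-9,"wz":5.03},{"tx":-53,"ty":-4,"wz":5.03},{"tx":-53,"ty":1,"wz":5.03},{"tx":-53,"ty":5,"wz":5.03},{"tx":-53,"ty":10,"wz":5.03},{"tx":-51,"ty":14,"wz":5.03},{"tx":-50,"ty":19,"wz":5.03},{"tx":-48,"ty":23,"wz":5.03}]'

```text
invalid input
```

>>> arm_command --increments '[{"tx":0},{"tx":0}]'

```text
invalid input
```

```bash
cat >> h.py <<'E'
def wplane(s,u,v,z):
    c=ctrl.get_calibration('wrist');K=np.array(c['intrinsics']);M=np.array(c['mount'])
    x=(u-K[0,2])/K[0,0];y=(v-K[1,2])/K[1,1];r=np.hypot(x,y)+1e-12
    d=np.array([np.sin(r)*x/r,np.sin(r)*y/r,np.cos(r)])
    R=np.array(s['tool_rot']);o=np.array(s['eef_pos'])+R@M[:3,3];d=R@M[:3,:3]@d
    return o+d*(z-o[2])/d[2]
E
python3 - <<'E'
from h import *
s=ctrl.get_state();print(s['clock'],s['eef_pos'],s['tool_rot'],s['opening'],s['wrist_force'])
w=save('wrist','w1.png')
E
```

```text
0.1 [0.23156265 0.58017694 0.21340802] [[-9.28730635e-01  3.70754842e-01 -5.04639943e-04]
 [ 3.70755164e-01  9.28730183e-01 -9.24799259e-04]
 [ 1.25800543e-04 -1.04598727e-03 -9.99999445e-01]] 0.09126596461551449 [-0.62444301 -0.06117027 -0.01428218]
```

View pics/w1.png

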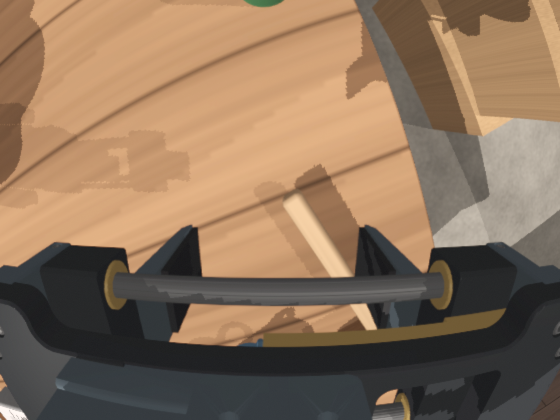

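The wrist view shows only the bench and open fingers at (190,270) and (375,270), so the arm hasn't moved. The calls were refused, probably because rows need all six fields. I'll retry with complete rows.

>>> arm_command --increments '[{"tx":-35,"ty":-41,"tz":0,"wx":0,"wy":0,"wz":5.03},{"tx":-38,"ty":-38,"tz":0,"wx":0,"wy":0,"wz":5.03},{"tx":-41,"ty":-34,"tz":0,"wx":0,"wy":0,"wz":5.03},{"tx":-44,"ty":-30,"tz":0,"wx":0,"wy":0,"wz":5.03},{"tx":-46,"ty":-26,"tz":0,"wx":0,"wy":0,"wz":5.03},{"tx":-49,"ty":-22,"tz":0,"wx":0,"wy":0,"wz":5.03},{"tx":-50,"ty":-18,"tz":0,"wx":0,"wy":0,"wz":5.03},{"tx":-52,"ty":-13,"tz":0,"wx":0,"wy":0,"wz":5.03}]' --hand 0 --newtons 10

```text
clock: 1.15
eef_pos: [0.3686, 0.1739, 0.214]
tool_rot: [[-0.467, 0.884, 0.0], [0.884, 0.467, 0.0], [-0.0, 0.0, -1.0]]
wrist_force: [0.8, 0.9, -0.0]
opening: 0.0142
grip_force: 0.0
```

>>> arm_command --increments '[{"tx":-53,"ty":-9,"tz":0,"wx":0,"wy":0,"wz":5.03},{"tx":-53,"ty":-4,"tz":0,"wx":0,"wy":0,"wz":5.03},{"tx":-53,"ty":1,"tz":0,"wx":0,"wy":0,"wz":5.03},{"tx":-53,"ty":5,"tz":0,"wx":0,"wy":0,"wz":5.03},{"tx":-53,"ty":10,"tz":0,"wx":0,"wy":0,"wz":5.03},{"tx":-51,"ty":14,"tz":0,"wx":0,"wy":0,"wz":5.03},{"tx":-50,"ty":19,"tz":0,"wx":0,"wy":0,"wz":5.03},{"tx":-48,"ty":23,"tz":0,"wx":0,"wy":0,"wz":5.03}]' --hand 0 --newtons 10

```text
clock: 2.15
eef_pos: [0.5041, -0.231, 0.2138]
tool_rot: [[0.215, 0.977, -0.0], [0.977, -0.215, 0.0], [0.0, -0.0, -1.0]]
wrist_force: [1.1, 0.8, -0.6]
opening: 0.0003
grip_force: 0.0
```

>>> arm_command --increments '[{"tx":0,"ty":0,"tz":0,"wx":0,"wy":0,"wz":0},{"tx":0,"ty":0,"tz":0,"wx":0,"wy":0,"wz":0}]' --hand 0 --newtons 10

```text
clock: 2.4
eef_pos: [0.5033, -0.2288, 0.2135]
tool_rot: [[0.212, 0.977, -0.001], [0.977, -0.212, 0.001], [0.0, -0.001, -1.0]]
wrist_force: [-0.9, 1.4, -0.1]
opening: 0.0006
grip_force: 0.0
```

```bash
python3 - <<'E'
from h import *
s=ctrl.get_state();print(s['clock'],s['eef_pos'],s['tool_rot'],s['opening'],s['wrist_force'])
w=save('wrist','w2.png')
E
```

```text
2.4 [ 0.50333845 -0.22881678  0.21354537] [[ 2.11922286e-01  9.77286082e-01 -9.27024975e-04]
 [ 9.77286407e-01 -2.11921708e-01  6.83756470e-04]
 [ 4.71768966e-04 -1.05087214e-03 -9.99999337e-01]] 0.0006362126887225156 [-0.88104816  1.44431043 -0.14471794]
```

View pics/w2.png

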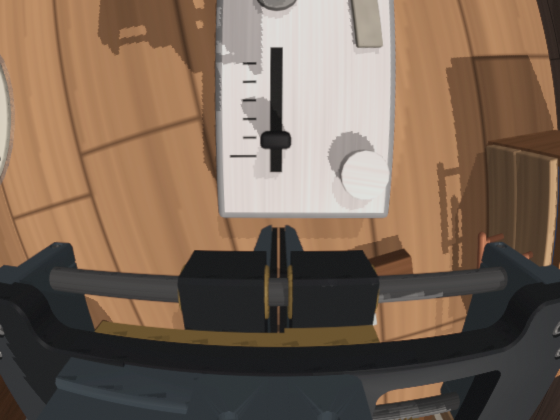

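The view shows the off mark at (243,156), click marks at rows 138, 118, 100, 81 and 63, the lever top at (276,140), and the slot at column 276. The fingers are shut at (278,240).

```bash
python3 - <<'E'
from h import *
w=cv2.imread('pics/w2.png');g=cv2.cvtColor(w,cv2.COLOR_BGR2GRAY)
s=ctrl.get_state();R=np.array(s['tool_rot']);o=np.array(s['eef_pos'])
T=lambda u,v,z:(1000*(R.T@(wplane(s,u,v,z)-o))).round(1)
col=g[50:165,248:252].mean(1);rows=[50+i for i in range(1,114) if col[i]<120 and col[i]<=col[i-1] and col[i]<col[i+1]]
for r in rows:print('mark',r,T(250,r,.071))
m=(g<60).astype(np.uint8);m[:40]=0;m[185:]=0;m[:,:258]=0;m[:,300:]=0
ys,xs=np.where(m);print(xs.min(),xs.max(),ys.min(),ys.max())
for r in range(124,160,2):
    x=np.where(m[r])[0];print(r,x.min(),x.max(),end='; ')
print()
print('slot',T(276.5,ys.min(),.071),T(276.5,ys.max(),.071))
print('edge bottom L/R',T(222,214,.071),T(386,214,.071),'L/R top',T(220,60,.071),T(392,60,.071))
for r in(130,148):print('lever',r,T(276,r,.12))
E
```

```text
mark 63 [129.1 -26.3 142.8]
mark 81 [111.4 -26.3 142.8]
mark 100 [ 92.9 -26.4 142.8]
mark 118 [ 75.5 -26.5 142.8]
mark 137 [ 57.1 -26.7 142.8]
mark 156 [ 38.5 -26.9 142.8]
261 289 48 170
124 271 281; 126 271 281; 128 271 281; 130 270 281; 132 264 286; 134 262 288; 136 261 289; 138 261 289; 140 261 289; 142 261 289; 144 261 289; 146 262 288; 148 270 281; 150 271 280; 152 271 280; 154 271 280; 156 271 280; 158 271 280; 
slot [143.8  -1.2 142.8] [ 24.7  -1.2 142.7]
edge bottom L/R [-20.3 -56.8 142.8] [-20.5 113.4 142.6] L/R top [133.2 -55.3 142.8] [137.8 112.7 142.7]
lever 130 [65.7 -1.4 93.7]
lever 148 [51.  -1.4 93.7]
```

The lever stands in the first click (about 18 mm), so it needs two more. Descend behind it.

>>> arm_command --increments '[{"tx":0,"ty":-1,"tz":30,"wx":0,"wy":0,"wz":0},{"tx":0,"ty":0,"tz":30,"wx":0,"wy":0,"wz":0},{"tx":0,"ty":0,"tz":30,"wx":0,"wy":0,"wz":0},{"tx":0,"ty":0,"tz":25,"wx":0,"wy":0,"wz":0},{"tx":0,"ty":0,"tz":8,"wx":0,"wy":0,"wz":0},{"tx":10,"ty":0,"tz":0,"wx":0,"wy":0,"wz":0},{"tx":10,"ty":0,"tz":0,"wx":0,"wy":0,"wz":0},{"tx":0,"ty":0,"tz":0,"wx":0,"wy":0,"wz":0}]' --hand 0 --newtons 10

```text
clock: 3.45
eef_pos: [0.5076, -0.2085, 0.0918]
tool_rot: [[0.211, 0.978, 0.001], [0.978, -0.211, -0.0], [-0.0, 0.001, -1.0]]
wrist_force: [-0.9, 0.4, -0.0]
opening: 0.0005
grip_force: 0.0
```

>>> arm_command --increments '[{"tx":0,"ty":0,"tz":0,"wx":0,"wy":0,"wz":0},{"tx":0,"ty":0,"tz":0,"wx":0,"wy":0,"wz":0}]' --hand 0 --newtons 10

```text
clock: 3.7
eef_pos: [0.5072, -0.2096, 0.0911]
tool_rot: [[0.212, 0.977, 0.0], [0.977, -0.212, -0.0], [-0.0, 0.0, -1.0]]
wrist_force: [-0.4, -0.1, 0.0]
opening: 0.0004
grip_force: 0.0
```

```bash
python3 - <<'E'
from h import *
s=ctrl.get_state();R=np.array(s['tool_rot']);print(s['clock'],(1000*R.T@(np.array(s['eef_pos'])-[0.50333845,-0.22881678,0.21354537])).round(1),(R.T@s['wrist_force']).round(1))
w=save('wrist','w3.png')
E
```

```text
3.7 [ 19.6  -0.4 122.4] [-0.2 -0.3 -0. ]
```

View pics/w3.png

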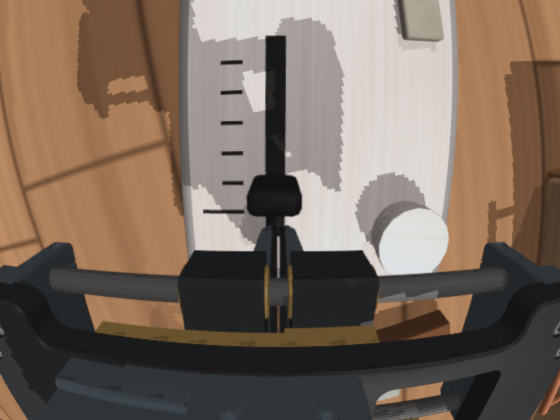

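The lever top is at (275,196), ahead of the fingertips at (278,228). The off mark is at row 211. I'll approach slowly and feel for contact.

>>> arm_command --increments '[{"tx":5,"ty":0,"tz":0,"wx":0,"wy":0,"wz":0},{"tx":4,"ty":0,"tz":0,"wx":0,"wy":0,"wz":0},{"tx":2,"ty":0,"tz":0,"wx":0,"wy":0,"wz":0},{"tx":0,"ty":0,"tz":0,"wx":0,"wy":0,"wz":0},{"tx":0,"ty":0,"tz":0,"wx":0,"wy":0,"wz":0}]' --hand 0 --newtons 10

```text
clock: 4.38
eef_pos: [0.5094, -0.1987, 0.0909]
tool_rot: [[0.212, 0.977, 0.0], [0.977, -0.212, -0.0], [-0.0, 0.0, -1.0]]
wrist_force: [-0.1, 0.2, -0.3]
opening: 0.0006
grip_force: 0.0
```

>>> arm_command --increments '[{"tx":2,"ty":0,"tz":0,"wx":0,"wy":0,"wz":0},{"tx":0,"ty":0,"tz":0,"wx":0,"wy":0,"wz":0}]' --hand 0 --newtons 10

```text
clock: 4.62
eef_pos: [0.5098, -0.1969, 0.0909]
tool_rot: [[0.212, 0.977, 0.0], [0.977, -0.212, -0.0], [-0.0, 0.0, -1.0]]
wrist_force: [-0.4, -2.1, -0.3]
opening: 0.0009
grip_force: 1.4
```

>>> arm_command --increments '[{"tx":2,"ty":0,"tz":0,"wx":0,"wy":0,"wz":0},{"tx":0,"ty":0,"tz":0,"wx":0,"wy":0,"wz":0}]' --hand 0 --newtons 10

```text
clock: 4.88
eef_pos: [0.5103, -0.1949, 0.091]
tool_rot: [[0.212, 0.977, 0.0], [0.977, -0.212, -0.0], [-0.0, 0.0, -1.0]]
wrist_force: [-1.1, -4.6, 0.0]
opening: 0.0007
grip_force: 2.1
```

>>> arm_command --increments '[{"tx":2,"ty":0,"tz":0,"wx":0,"wy":0,"wz":0},{"tx":0,"ty":0,"tz":0,"wx":0,"wy":0,"wz":0}]' --hand 0 --newtons 10

```text
clock: 5.12
eef_pos: [0.5107, -0.1929, 0.0909]
tool_rot: [[0.212, 0.977, 0.0], [0.977, -0.212, -0.0], [-0.0, 0.0, -1.0]]
wrist_force: [-1.3, -3.8, -0.3]
opening: 0.0002
grip_force: 2.2
```

Contact came at y≈-0.1975. Next crest is at y≈-0.188. Continue slowly.

>>> arm_command --increments '[{"tx":1,"ty":0,"tz":0,"wx":0,"wy":0,"wz":0},{"tx":1,"ty":0,"tz":0,"wx":0,"wy":0,"wz":0},{"tx":1,"ty":0,"tz":0,"wx":0,"wy":0,"wz":0},{"tx":1,"ty":0,"tz":0,"wx":0,"wy":0,"wz":0},{"tx":1,"ty":0,"tz":0,"wx":0,"wy":0,"wz":0},{"tx":1,"ty":0,"tz":0,"wx":0,"wy":0,"wz":0},{"tx":1,"ty":0,"tz":0,"wx":0,"wy":0,"wz":0},{"tx":0,"ty":0,"tz":0,"wx":0,"wy":0,"wz":0}]' --hand 0 --newtons 10

```text
clock: 6.12
eef_pos: [0.5122, -0.1858, 0.0909]
tool_rot: [[0.212, 0.977, -0.0], [0.977, -0.212, 0.0], [0.0, -0.0, -1.0]]
wrist_force: [0.3, 1.0, 0.4]
opening: 0.0006
grip_force: 0.0
```

```bash
cat >> h.py <<'E'
O=np.array([0.50333845,-0.22881678,0.21354537])
def lever(f):
    s=ctrl.get_state();R=np.array(s['tool_rot']);o=np.array(s['eef_pos'])
    w=save('wrist',f);g=cv2.cvtColor(w,cv2.COLOR_RGB2GRAY)
    m=(g[:226,248:262]<50).mean(1)>.6   # left part of the handle, beside the slot
    r=np.where(m)[0];r=r[r>30]
    L=lambda v:(1000*(R.T@(wplane(s,277,v,.12)-O)))[0]-38.5
    print(s['clock'],'q',(1000*R.T@(o-O)).round(1),'F',(R.T@s['wrist_force']).round(1),'rows',r.min(),r.max(),'L',L(r.min()).round(1),L(r.max()).round(1))
E
python3 - <<'E'
from h import *
lever('w4.png')
E
```

```text
6.125 q [ 43.9  -0.5 122.6] F [ 1.1  0.1 -0.4] rows 194 225 L 47.5 32.8
```

```bash
python3 - <<'E'
from h import *
a=cv2.imread('pics/w3.png')[40:240,170:370];b=cv2.imread('pics/w4.png')[40:240,170:370]
cv2.imwrite('pics/cmp.png',cv2.resize(np.hstack([a,b]),None,fx=2,fy=2))
E
```

```text
(no output)
```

View pics/cmp.png

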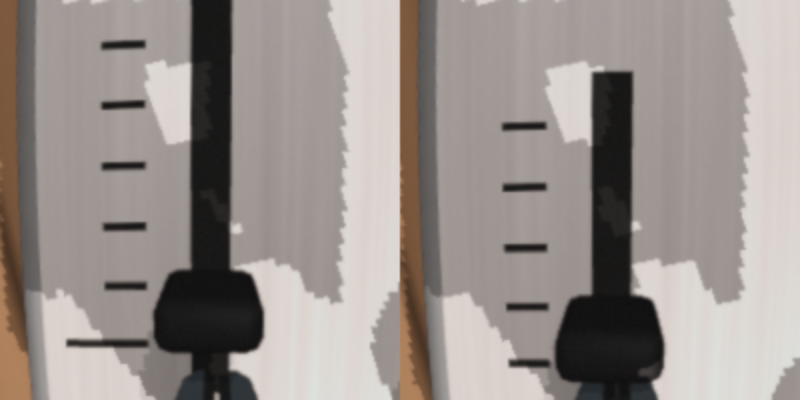

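The right half shows the handle beside the second mark (crop row 306) with the finger unloaded, so the lever snapped to click 2. Next push goes to about 3 mm past the 2/3 crest.

>>> arm_command --increments '[{"tx":3,"ty":0,"tz":0,"wx":0,"wy":0,"wz":0},{"tx":3,"ty":0,"tz":0,"wx":0,"wy":0,"wz":0},{"tx":1,"ty":0,"tz":0,"wx":0,"wy":0,"wz":0},{"tx":1,"ty":0,"tz":0,"wx":0,"wy":0,"wz":0},{"tx":1,"ty":0,"tz":0,"wx":0,"wy":0,"wz":0},{"tx":1,"ty":0,"tz":0,"wx":0,"wy":0,"wz":0},{"tx":1,"ty":0,"tz":0,"wx":0,"wy":0,"wz":0},{"tx":0,"ty":0,"tz":0,"wx":0,"wy":0,"wz":0}]' --hand 0 --newtons 10

```text
clock: 7.18
eef_pos: [0.5145, -0.1754, 0.0909]
tool_rot: [[0.212, 0.977, -0.0], [0.977, -0.212, -0.0], [-0.0, 0.0, -1.0]]
wrist_force: [-1.7, -3.8, -0.6]
opening: 0.0003
grip_force: 2.3
```

>>> arm_command --increments '[{"tx":1,"ty":0,"tz":0,"wx":0,"wy":0,"wz":0},{"tx":1,"ty":0,"tz":0,"wx":0,"wy":0,"wz":0},{"tx":1,"ty":0,"tz":0,"wx":0,"wy":0,"wz":0},{"tx":1,"ty":0,"tz":0,"wx":0,"wy":0,"wz":0},{"tx":1,"ty":0,"tz":0,"wx":0,"wy":0,"wz":0},{"tx":1,"ty":0,"tz":0,"wx":0,"wy":0,"wz":0},{"tx":0,"ty":0,"tz":0,"wx":0,"wy":0,"wz":0}]' --hand 0 --newtons 10

```text
clock: 8.05
eef_pos: [0.5158, -0.1691, 0.0909]
tool_rot: [[0.212, 0.977, -0.0], [0.977, -0.212, 0.0], [0.0, -0.0, -1.0]]
wrist_force: [-0.2, -0.3, -0.2]
opening: 0.0006
grip_force: 0.0
```

```bash
python3 - <<'E'
from h import *
lever('w5.png')
E
```

```text
8.05 q [ 61.   -0.5 122.6] F [-0.3 -0.1  0.2] rows 193 225 L 65.0 49.9
```

It is unloaded again, and the handle's front edge advanced 17.5 mm. I'll back off, raise, and check the lever and button from above.

>>> arm_command --increments '[{"tx":-8,"ty":0,"tz":0,"wx":0,"wy":0,"wz":0},{"tx":-8,"ty":0,"tz":-5,"wx":0,"wy":0,"wz":0},{"tx":0,"ty":0,"tz":-30,"wx":0,"wy":0,"wz":0},{"tx":0,"ty":0,"tz":-30,"wx":0,"wy":0,"wz":0},{"tx":15,"ty":0,"tz":-30,"wx":0,"wy":0,"wz":0},{"tx":30,"ty":0,"tz":-15,"wx":0,"wy":0,"wz":0},{"tx":20,"ty":0,"tz":0,"wx":0,"wy":0,"wz":0},{"tx":0,"ty":0,"tz":0,"wx":0,"wy":0,"wz":0}]' --hand 0 --newtons 10

```text
clock: 9.1
eef_pos: [0.526, -0.1206, 0.2004]
tool_rot: [[0.211, 0.978, -0.001], [0.978, -0.211, 0.0], [0.0, -0.001, -1.0]]
wrist_force: [-0.8, -0.9, 0.3]
opening: 0.0
grip_force: 0.0
```

>>> arm_command --increments '[{"tx":0,"ty":0,"tz":0,"wx":0,"wy":0,"wz":0},{"tx":0,"ty":0,"tz":0,"wx":0,"wy":0,"wz":0}]' --hand 0 --newtons 10

```text
clock: 9.35
eef_pos: [0.5258, -0.1221, 0.2004]
tool_rot: [[0.213, 0.977, -0.001], [0.977, -0.213, 0.0], [-0.0, -0.001, -1.0]]
wrist_force: [-0.9, 0.2, -1.1]
opening: 0.0004
grip_force: 0.0
```

```bash
python3 - <<'E'
from h import *
s=ctrl.get_state();R=np.array(s['tool_rot']);o=np.array(s['eef_pos']);print(s['clock'],o,(1000*R.T@(o-O)).round(1),s['wrist_force'])
save('wrist','w6.png')
E
```

```text
9.35 [ 0.52584956 -0.12205144  0.20037937] [109.1  -0.7  13.2] [-0.94875323  0.18853531 -1.0969494 ]
```

View pics/w6.png

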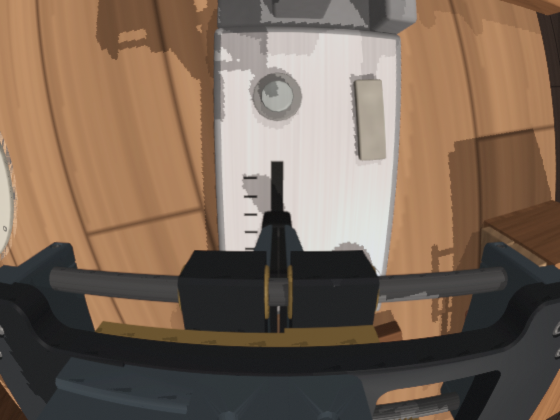

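The view shows the lever at (278,213) beside the third mark (243,214) and the button centred at (277,95). Computing how far to go to the button.

```bash
python3 - <<'E'
from h import *
s=ctrl.get_state();R=np.array(s['tool_rot']);o=np.array(s['eef_pos'])
T=lambda u,v,z:(1000*(R.T@(wplane(s,u,v,z)-o))).round(1)
print((1000*R.T@(o-O)).round(1))
for z in(.078,.085,.09):print(z,T(277,95,z))
for v in(178,196,214,232):print(T(250,v,.071))
print('deck top edge',T(280,31,.071), 'lever front', T(278,212,.078))
g=cv2.cvtColor(cv2.imread('pics/a.png'),cv2.COLOR_BGR2GRAY)
E
```

```text
[109.1  -0.6  13. ]
0.078 [ 96.1  -0.6 122.5]
0.085 [ 95.6  -0.6 115.5]
0.09 [ 95.3  -0.6 110.5]
[ 19.3 -26.1 129.5]
[  1.8 -26.4 129.5]
[-16.2 -26.8 129.5]
[-34.8 -27.3 129.5]
deck top edge [157.6   2.  129.5] lever front [-12.    0.3 122.5]
```

>>> arm_command --increments '[{"tx":32,"ty":0,"tz":0,"wx":0,"wy":0,"wz":0},{"tx":32,"ty":0,"tz":0,"wx":0,"wy":0,"wz":0},{"tx":32,"ty":0,"tz":10,"wx":0,"wy":0,"wz":0},{"tx":0,"ty":0,"tz":30,"wx":0,"wy":0,"wz":0},{"tx":0,"ty":0,"tz":30,"wx":0,"wy":0,"wz":0},{"tx":0,"ty":0,"tz":20,"wx":0,"wy":0,"wz":0},{"tx":0,"ty":0,"tz":5,"wx":0,"wy":0,"wz":0},{"tx":0,"ty":0,"tz":0,"wx":0,"wy":0,"wz":0}]' --hand 0 --newtons 10

```text
clock: 10.4
eef_pos: [0.5466, -0.0279, 0.1061]
tool_rot: [[0.212, 0.977, -0.0], [0.977, -0.212, -0.0], [-0.0, -0.0, -1.0]]
wrist_force: [0.3, 0.2, 1.1]
opening: 0.0003
grip_force: 0.0
```

>>> arm_command --increments '[{"tx":0,"ty":0,"tz":2,"wx":0,"wy":0,"wz":0},{"tx":0,"ty":0,"tz":2,"wx":0,"wy":0,"wz":0},{"tx":0,"ty":0,"tz":0,"wx":0,"wy":0,"wz":0},{"tx":0,"ty":0,"tz":0,"wx":0,"wy":0,"wz":0}]' --hand 0 --newtons 10

```text
clock: 10.9
eef_pos: [0.5466, -0.0276, 0.1021]
tool_rot: [[0.212, 0.977, 0.0], [0.977, -0.212, -0.0], [0.0, 0.0, -1.0]]
wrist_force: [0.2, 0.2, -0.0]
opening: 0.0003
grip_force: 0.0
```

>>> arm_command --increments '[{"tx":-1,"ty":0,"tz":2,"wx":0,"wy":0,"wz":0},{"tx":0,"ty":0,"tz":2,"wx":0,"wy":0,"wz":0},{"tx":0,"ty":0,"tz":1,"wx":0,"wy":0,"wz":0},{"tx":0,"ty":0,"tz":0,"wx":0,"wy":0,"wz":0}]' --hand 0 --newtons 10

```text
clock: 11.4
eef_pos: [0.5462, -0.0286, 0.0968]
tool_rot: [[0.212, 0.977, -0.0], [0.977, -0.212, 0.0], [-0.0, -0.0, -1.0]]
wrist_force: [0.0, 0.2, 0.8]
opening: 0.0005
grip_force: 0.0
```

>>> arm_command --increments '[{"tx":0,"ty":0,"tz":2,"wx":0,"wy":0,"wz":0},{"tx":0,"ty":0,"tz":2,"wx":0,"wy":0,"wz":0},{"tx":0,"ty":0,"tz":0,"wx":0,"wy":0,"wz":0}]' --hand 0 --newtons 10

```text
clock: 11.78
eef_pos: [0.5462, -0.0286, 0.0927]
tool_rot: [[0.212, 0.977, -0.0], [0.977, -0.212, 0.0], [-0.0, -0.0, -1.0]]
wrist_force: [-0.2, -0.6, -0.1]
opening: 0.0005
grip_force: 0.0
```

>>> arm_command --increments '[{"tx":0,"ty":0,"tz":2,"wx":0,"wy":0,"wz":0},{"tx":0,"ty":0,"tz":1,"wx":0,"wy":0,"wz":0},{"tx":0,"ty":0,"tz":0,"wx":0,"wy":0,"wz":0}]' --hand 0 --newtons 10

```text
clock: 12.15
eef_pos: [0.5463, -0.0286, 0.0899]
tool_rot: [[0.212, 0.977, 0.0], [0.977, -0.212, -0.0], [0.0, 0.0, -1.0]]
wrist_force: [-0.0, -0.6, 2.2]
opening: 0.0005
grip_force: 1.3
```

>>> arm_command --increments '[{"tx":0,"ty":0,"tz":1,"wx":0,"wy":0,"wz":0},{"tx":0,"ty":0,"tz":1,"wx":0,"wy":0,"wz":0},{"tx":0,"ty":0,"tz":0,"wx":0,"wy":0,"wz":0}]' --hand 0 --newtons 10

```text
clock: 12.52
eef_pos: [0.5464, -0.0286, 0.0879]
tool_rot: [[0.212, 0.977, 0.0], [0.977, -0.212, 0.0], [0.0, 0.0, -1.0]]
wrist_force: [0.0, 0.3, 3.9]
opening: 0.0006
grip_force: 1.9
```

>>> arm_command --increments '[{"tx":0,"ty":0,"tz":1,"wx":0,"wy":0,"wz":0},{"tx":0,"ty":0,"tz":1,"wx":0,"wy":0,"wz":0},{"tx":0,"ty":0,"tz":0,"wx":0,"wy":0,"wz":0}]' --hand 0 --newtons 10

```text
clock: 12.9
eef_pos: [0.5464, -0.0286, 0.0862]
tool_rot: [[0.212, 0.977, 0.0], [0.977, -0.212, -0.0], [0.0, 0.0, -1.0]]
wrist_force: [-1.5, 1.4, 9.8]
opening: 0.0006
grip_force: 5.0
```

The force of 9.8 N against a 5 N spring means the button is on its stop. Release.

>>> arm_command --increments '[{"tx":0,"ty":0,"tz":-3,"wx":0,"wy":0,"wz":0},{"tx":0,"ty":0,"tz":-4,"wx":0,"wy":0,"wz":0},{"tx":0,"ty":0,"tz":-15,"wx":0,"wy":0,"wz":0},{"tx":0,"ty":0,"tz":-30,"wx":0,"wy":0,"wz":0},{"tx":0,"ty":0,"tz":-30,"wx":0,"wy":0,"wz":0},{"tx":0,"ty":0,"tz":-30,"wx":0,"wy":0,"wz":0},{"tx":-30,"ty":0,"tz":-20,"wx":0,"wy":0,"wz":0},{"tx":-30,"ty":0,"tz":0,"wx":0,"wy":0,"wz":0}]' --hand 0 --newtons 10

```text
clock: 13.9
eef_pos: [0.5342, -0.0879, 0.2204]
tool_rot: [[0.211, 0.977, 0.003], [0.977, -0.211, -0.001], [-0.0, 0.003, -1.0]]
wrist_force: [-0.1, 0.5, -0.2]
opening: 0.0004
grip_force: 0.0
```

>>> arm_command --increments '[{"tx":-50,"ty":0,"tz":0,"wx":0,"wy":0,"wz":0},{"tx":-50,"ty":0,"tz":0,"wx":0,"wy":0,"wz":0},{"tx":-30,"ty":0,"tz":0,"wx":0,"wy":0,"wz":0},{"tx":0,"ty":0,"tz":0,"wx":0,"wy":0,"wz":0},{"tx":0,"ty":0,"tz":0,"wx":0,"wy":0,"wz":0}]' --hand 0 --newtons 10

```text
clock: 14.52
eef_pos: [0.506, -0.2138, 0.2183]
tool_rot: [[0.212, 0.977, 0.0], [0.977, -0.212, 0.0], [0.0, 0.0, -1.0]]
wrist_force: [1.0, -0.7, 1.0]
opening: 0.0005
grip_force: 0.0
```

```bash
python3 - <<'E'
from h import *
s=ctrl.get_state();print(s['clock'],s['eef_pos'],s['wrist_force'])
w=save('wrist','w7.png')[:,:,::-1]
cv2.imwrite('pics/w7c.png',cv2.resize(w[0:260,150:410],None,fx=2.3,fy=2.3))
E
```

```text
14.525 [ 0.50597628 -0.21377954  0.21831875] [ 0.96389619 -0.68414586  0.95419038]
```

View pics/w7c.png

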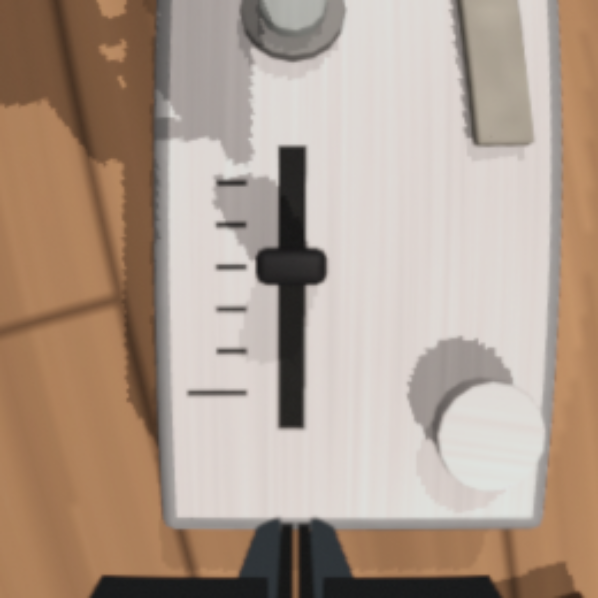

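The crop shows the lever at (291,266), exactly on the third mark above the long off mark (row 267). The button is back out at (290,10), and the tin and slip stone are undisturbed. Handing in.

```bash
python3 -c "
from bench import ctrl
print(ctrl.sign_off())"
```

```text
the job is handed in; nothing more can be done
None
```

The speed lever rests on the third click, and the start button was then pressed fully in and came back out. The job was handed in at about 14.5 s with the robot clear of the machine; no verdict came back.

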